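# Shim the rocking counting scale

### The job

The counting scale on the bench rocks because one of its four feet has lost its rubber pad and hangs clear of the bench. Push the wooden wedge along the bench, thin end first, under that bare foot until it bears snugly and the scale no longer rocks, without shoving the scale out of its place; then press down firmly with the fingertips on the pan's corner beside that foot to prove that it stands firm, and come away. Only push and press: do not pick up the wedge or the scale, and leave the other things on the bench alone.

Things in the scene. Friction and masses are not known exactly. Their poses are not given: they have to be found in the camera images.
- scale: Grey counting scale, about 3.5 kg, loose on four feet at the corners of a 220 mm square. Origin: at bench level straight under the bare foot (robot's side, left). x: along its side, away from the robot; y: leftwards, out of the scale; z up. The other feet, domed rubber pads 28 mm across at (0,-220), (220,0), (220,-220) mm, hold it level. Housing underside 24 mm up. Stays put up to about 15 N sideways.
- bare_foot (a point): Lowest point of the bare foot: the end of a 16 mm steel ball on a stuck 12 mm stem through a 30 mm wide lug (25 to 37 mm up) outside the housing. It hangs 6 to 10 mm above the bench, differently each time. A few newtons down on this corner rock the scale onto the bench until the foot is shimmed.
- pan_corner (a point): Point on the flat steel pan near its corner beside the bare foot, 76 mm above the bench; press straight down within about 50 mm of it, with some 8 N. In scale axes the pan spans x -14 to 150, y -201 to -19 mm; beyond it, on the far side, the sloping console rises to 98 mm.
- wedge: Hardwood wedge, 100 x 40 mm, about 35 g, flat on the bench before the bare foot. 18 mm thick at the heel, sloping evenly to 2 mm at the thin end. Origin: centre of its underside; x: towards the thin end (heel at -50, thin end at +50 mm); z up. Friction 0.5 to 0.7: slides with under 0.5 N, resists with 4 N and soon much more once it bears on the foot (from about 20 N on it shoves the scale), and stays where it is left.
- jar: White screw-top jar, 48 mm across, 62 mm tall, standing; origin at the centre of its underside. Leave alone.
- bush: Brass flanged bush, 42 mm across, 45 mm tall, standing; origin at the centre of its underside. Leave alone.
- screwdriver: Screwdriver, 190 mm long, lying on the bench along its own x axis; origin near its middle, underneath. Leave alone.
- red_bin: Small red picking bin with bolts in it, 110 x 95 x 52 mm; origin at the centre of its underside. Leave alone.
Mind the look-alikes: they are no part of the job. Of the things that look like the wedge, take the one that is farthest from the robot's base at the start.

How it is judged:
On the way, in this order (a step that is already met when the one before it is completed fails the run):
1. the wedge is under the bare foot and bears on it, the scale level (contact force between wedge and scale above 0.5 N and angle between scale's own z axis and vertical below 0.012 rad and x of bare_foot in the frame of wedge between -0.05 and 0.046 m and y of bare_foot in the frame of wedge between -0.019 and 0.019 m), for 0.2 s.
2. the fingers press down on the pan's corner beside the bare foot with more than 4 N, and the scale does not rock (contact force between the fingers and scale above 4 N and horizontal distance between the grasp point and pan_corner below 0.06 m and height (world z) of the grasp point above 0.08 m and angle between scale's own z axis and vertical below 0.016 rad and contact force between wedge and scale above 0.5 N), for 0.1 s.
At the end, for the whole second after the job is handed in: The thin part of the wedge lies under the bare foot and carries it with more than 0.5 N, the scale stands still and upright within 0.012 rad, after the pan's corner was pressed with more than 4 N without the scale tilting beyond 0.016 rad (all of step 1 and linear speed of each of wedge, scale below 0.01 m/s); the robot touches nothing.
It fails at once if the wedge is lifted off the bench by more than 8 mm (height (world z) of wedge above 0.008 m).
It fails at once if the scale is lifted by more than 20 mm (height (world z) of scale above 0.02 m).
It fails at once if the scale is moved more than 15 mm (distance of scale from where it was at the start of the episode above 0.015 m).
It fails at once if a bystander is moved by more than 20 mm (distance of any of jar, bush, screwdriver, red_bin from where it was at the start of the episode above 0.02 m).
It also fails if it takes over 72 s, if anything falls off the work surface, if the arm or the gripper's body presses on something with over 40 N, if the wrist force passes 120 N, or if a joint passes its speed limit or range.

### The arm

A 6-joint arm with a two-finger parallel gripper is mounted at the origin on the work surface. World frame = base frame: x ahead of the robot, y to its left, z up, the work surface at z = 0. Lengths are in m, angles in rad, forces in N, time in s.
With the tool pointing down it reaches from about 0.275 to 0.85 m from the base axis. Payload 19 kg.
Tool frame: the origin (TCP) lies on the centre line of the jaws, within the pads' length; the fingertips stand ahead of it and the grasp point (between the pads) lies 2 mm behind it (r.tip_extent is the y of the fingertips in the tool frame, in m); y points along the fingers, z is the direction in which the jaws open and shut, and the axes are right-handed (so a half turn about y gives the same grasp; the last joint's range is limited). The gripper opens to 85 mm and grips with 20 to 120 N. Pads are 22 mm wide; open, the fingers measure 114 mm over their backs; the gripper's body (76 mm by 85 mm) begins 54 mm behind the grasp point. The pads swing forward as they close: fully open they stand 13 mm farther back than shut.
Start: joints at [-1.407, 0.15, 1.437, -0, 1.554, -0.134], TCP at [0.169, -0.55, 0.248] pointing down, gripper open.
Joint ranges: [-2.8, 2.8], [-0.68, 2.1], [0.12, 2.68], [-1.39, 4.53], [0.16, 2.79], [-2.81, 2.81]. Speed limits (rad/s): [1.89, 1.89, 2.22, 3.01, 3.01, 3.01].

### API

Orientations are given as a unit quaternion [w, x, y, z].
In Python, from plant import status, capture, calibration, r gives the robot as it stands. The module is installed in compiled form; this text tells all that it offers.
- The arm moves only by the shell command python3 -m inch 'ROWS' [FORCE]. ROWS is JSON, a list of rows, each a list of 7 numbers: the finger opening in m, from 0 to 0.0854, then the shift along the tool's x, y, z in m, then the turn, a rotation vector about the tool's x, y, z in degrees. In form: [[fingers, x, y, z, wx, wy, wz], ...]. A call has 1 to 20 rows; each row shifts and turns the commanded pose from where the row before left it, along the tool's axes as they then stand; what a row does not reach is not made up. A row lasts 1/10 s, in which the tool goes at most 50 mm and 8.59 degrees, less where a joint would pass 70% of its speed; a pose out of reach is approached as far as the arm can. A call with a gripper value outside its range is refused whole. The fingers move at their own pace and stop on an object; FORCE is the grip in N (left out, the last holds). Time passes only in rows, so rows that do not move let the fingers close. It gives the time, the measured TCP pose, the force and the opening at its end, in the units of the state.
- status.get_obs(): the state, without advancing time (a new reading comes with each control period).
- capture(name): name is "scene" or "top" or "wrist"; returns the picture (480x640x3 uint8, red, green, blue); there is no depth.
- calibration(name): a dict with "fx", "fy", "cx", "cy" (pixels), "k1" (the pictures are not rectified: a ray, as slopes to the right and down, at radius r is drawn at 1 + k1 r^2 times it, then the intrinsics apply), "pose" (4x4, takes a point from camera to world coordinates); the wrist camera has in their place "tool_from_camera" (4x4, takes a point from camera to tool coordinates, whose origin is the TCP and whose axes are the tool frame's). Camera axes: x right, y up, looking along -z (the intrinsics and any distortion apply to the point x, -y, -z); pixel columns grow to the right and rows downward; lengths in m; the calibration is good to about 2 mm. A picture is of the moment at which its call begins: read the wrist's pose just before it. calibration takes no time and is no camera call.
- r.hand_in(): hands the job in, once; it reports no verdict.
The state is a dict: "time_s": time; "joint_positions": joint angles; "joint_velocities": joint speeds; "effort": joint torques, N m; "position": TCP position; "orientation": TCP orientation; "wrist_force": force on the tool from outside, world axes, zero at the start; "moment": the same for the moment, N m; "gripper_width": finger opening in m.
Only numpy, scipy, OpenCV 4.12 (cv2) and the standard library are available. Lean on these libraries where they do the work, as an engineer would, in place of code of your own. Each camera call takes 0.05 s, during which the arm holds its last target. There are 200 camera calls.

## Working session

There is one attempt and no reset: what is moved stays moved. The work goes in short steps, Python scripts to look and compute and a shell command to move; the robot and the scene stay as the last step left them, time stands still between calls to the robot, and variables do not carry over. Pictures are saved under pics/ and viewed, about 8 in all and at most 12, crops included, and the job is handed in when it is done.

```bash
mkdir -p pics
cat > h.py <<'E'
import numpy as np, cv2
from plant import status, capture, calibration, r
from scipy.spatial.transform import Rotation as R
def tool():
    o=status.get_obs(); q=o["orientation"]; T=np.eye(4)
    T[:3,:3]=R.from_quat([q[1],q[2],q[3],q[0]]).as_matrix(); T[:3,3]=o["position"]; return T
def snap(n,f=None):
    T=tool(); im=capture(n)
    if f: cv2.imwrite("pics/"+f,cv2.cvtColor(im,cv2.COLOR_RGB2BGR))
    c=calibration(n); P=c["pose"] if "pose" in c else T@np.array(c["tool_from_camera"])
    return im,c,np.array(P)
def ray(c,P,u,v):
    d=np.array([(u-c["cx"])/c["fx"],(v-c["cy"])/c["fy"]]); s=d.copy()
    for _ in range(20): s=d/(1+c["k1"]*(s@s))
    return P[:3,3],P[:3,:3]@np.array([s[0],-s[1],-1])
def onz(c,P,u,v,z=0):
    o,d=ray(c,P,u,v); return o+d*(z-o[2])/d[2]
def proj(c,P,p):
    q=P[:3,:3].T@(np.array(p)-P[:3,3]); s=np.array([q[0],-q[1]])/-q[2]; s=s*(1+c["k1"]*(s@s))
    return s[0]*c["fx"]+c["cx"],s[1]*c["fy"]+c["cy"]
E
python3 - <<'E'
from h import *
for n in("scene","top"):
    im,c,P=snap(n,n+"0.png"); print(n,P.round(3).tolist(),c["fx"])
T=tool();print(T.round(3),r.tip_extent, status.get_obs()["wrist_force"])
E
```

```text
scene [[0.665, -0.639, 0.386, 0.932], [0.747, 0.571, -0.34, -0.336], [-0.003, 0.515, 0.857, 0.889], [0.0, 0.0, 0.0, 1.0]] 510.4171054654688
top [[-0.005, 0.992, -0.129, 0.46], [-1.0, -0.008, -0.024, -0.007], [-0.025, 0.129, 0.991, 1.057], [0.0, 0.0, 0.0, 1.0]] 460.3209609338877
[[-0.956 -0.     0.293  0.169]
 [-0.293  0.001 -0.956 -0.55 ]
 [-0.    -1.    -0.001  0.248]
 [ 0.     0.     0.     1.   ]] 0.017 [-0.08257527 -0.54081208 -0.75670797]
```

View pics/scene0.png

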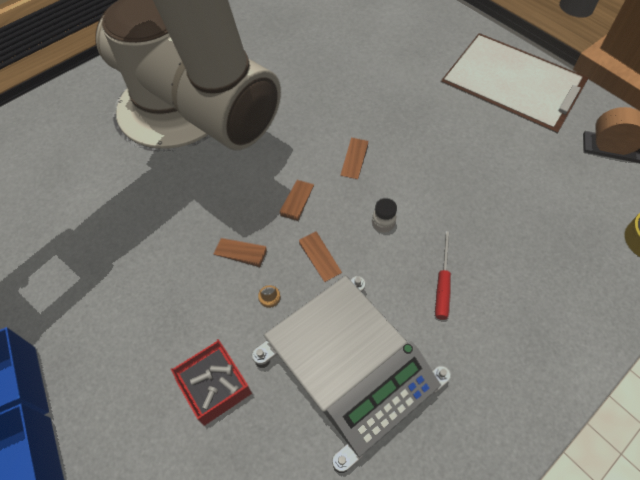

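View pics/top0.png

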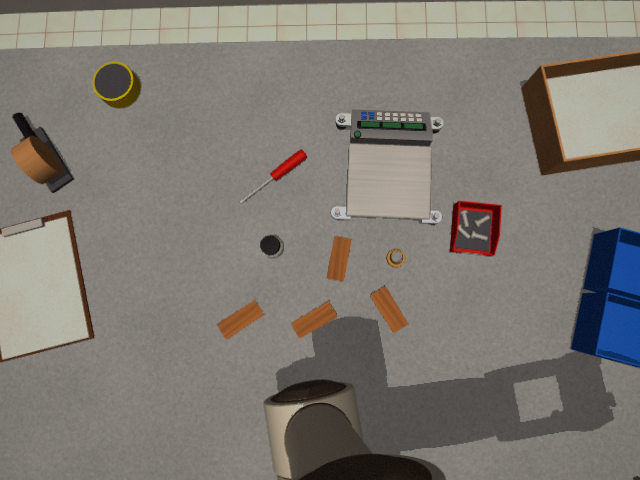

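Candidates in the top view are the four brown blocks at (339,258), (388,310), (315,320) and (240,320). The bare foot's lug is at (338,213). Next I'll measure them all and check (339,258) in a close crop.

Run:
```python
from h import *
crops=[]
for n in("top","scene"):
    im,c,P=snap(n); hsv=cv2.cvtColor(im,cv2.COLOR_RGB2HSV)
    m=cv2.inRange(hsv,(3,110,60),(17,255,255)); m=cv2.morphologyEx(m,cv2.MORPH_OPEN,np.ones((3,3)))
    for k in cv2.findContours(m,cv2.RETR_EXTERNAL,cv2.CHAIN_APPROX_NONE)[0]:
        a=cv2.contourArea(k)
        if 300<a<1500:
            b=cv2.boxPoints(cv2.minAreaRect(k)); w=np.array([onz(c,P,*p,.006)[:2] for p in b]); ce=w.mean(0)
            e=[np.linalg.norm(w[1]-w[0]),np.linalg.norm(w[2]-w[1])]
            print(n,b.mean(0).round(),"ctr",ce.round(3),"dist",np.linalg.norm(ce).round(3),"edges",np.round(e,3)); print((w*1000).round().tolist())
    if n=="top":
        for u,v in((338,213),(435,217),(437,123),(342,120)): print("foot",onz(c,P,u,v,.04).round(3))
        x=im[190:300,280:400]; 
    else: x=im[215:325,280:400]
    crops.append(cv2.resize(x,None,fx=4,fy=4,interpolation=cv2.INTER_CUBIC)[:, :396])
cv2.imwrite("pics/crop.png",cv2.cvtColor(np.hstack(crops),cv2.COLOR_RGB2BGR))
```

```text
top [314. 320.] ctr [0.418 0.044] dist 0.42 edges [0.1   0.041]
[[411.0, 98.0], [460.0, 11.0], [425.0, -10.0], [376.0, 77.0]]
top [240. 319.] ctr [0.42  0.211] dist 0.47 edges [0.104 0.04 ]
[[408.0, 266.0], [465.0, 179.0], [432.0, 156.0], [375.0, 242.0]]
top [389. 309.] ctr [ 0.441 -0.126] dist 0.459 edges [0.041 0.1  ]
[[473.0, -82.0], [495.0, -118.0], [409.0, -169.0], [388.0, -134.0]]
top [339. 258.] ctr [ 0.557 -0.014] dist 0.557 edges [0.099 0.041]
[[512.0, 15.0], [609.0, -3.0], [601.0, -43.0], [505.0, -24.0]]
top [ 68. 276.] ctr [0.522 0.619] dist 0.81 edges [0.065 0.305]
[[665.0, 689.0], [676.0, 625.0], [380.0, 550.0], [368.0, 612.0]]
top [ 32. 161.] ctr [0.798 0.727] dist 1.08 edges [0.064 0.123]
[[824.0, 792.0], [865.0, 743.0], [772.0, 663.0], [732.0, 712.0]]
top [594. 142.] ctr [ 0.829 -0.621] dist 1.036 edges [0.166 0.219]
[[752.0, -503.0], [917.0, -522.0], [906.0, -741.0], [741.0, -717.0]]
top [583.  78.] ctr [ 0.987 -0.608] dist 1.159 edges [0.2   0.102]
[[1021.0, -506.0], [1055.0, -703.0], [953.0, -708.0], [920.0, -514.0]]
foot [ 0.655 -0.013  0.04 ]
foot [ 0.644 -0.23   0.04 ]
foot [ 0.864 -0.243  0.04 ]
foot [ 0.874 -0.024  0.04 ]
scene [240. 250.] ctr [ 0.44  -0.123] dist 0.457 edges [0.044 0.101]
[[413.0, -167.0], [383.0, -134.0], [469.0, -80.0], [496.0, -113.0]]
scene [320. 256.] ctr [ 0.556 -0.013] dist 0.556 edges [0.041 0.109]
[[501.0, -22.0], [505.0, 19.0], [611.0, -6.0], [606.0, -45.0]]
scene [297. 199.] ctr [0.419 0.043] dist 0.421 edges [0.1   0.044]
[[422.0, -7.0], [375.0, 81.0], [417.0, 93.0], [462.0, 5.0]]
scene [354. 158.] ctr [0.419 0.213] dist 0.47 edges [0.114 0.04 ]
[[434.0, 156.0], [369.0, 251.0], [405.0, 269.0], [467.0, 174.0]]
scene [24.  5.] ctr [-0.65 -0.1 ] dist 0.658 edges [0.177 0.109]
[[-702.0, -179.0], [-703.0, -2.0], [-596.0, -25.0], [-598.0, -195.0]]
```

View pics/crop.png

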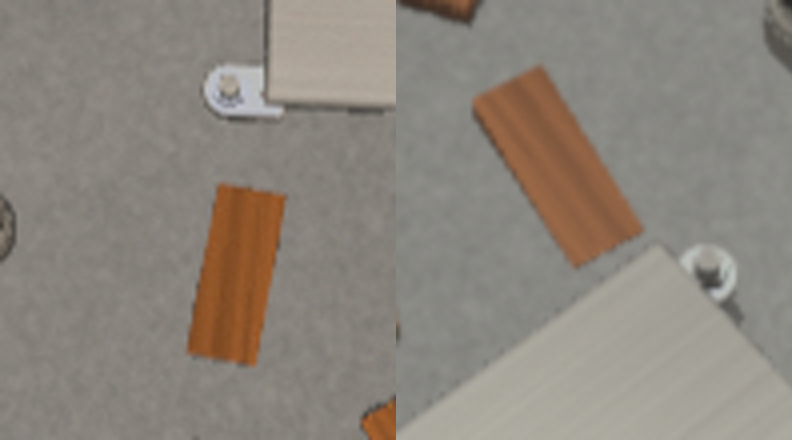

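The crop shows the farthest block (top view 339,258) with its thin end toward the foot at about (337,212). The thick side face is at the robot end, so this is the wedge: heel centre about (0.508,-0.005), heading -10.7°, foot about (0.655,-0.013). I'll move over to a point behind the heel.

```bash
python3 -m inch '[[0.016,-0.02325,0,-0.02165,0,0,0],[0.016,-0.02325,0,-0.02165,0,0,0],[0.016,-0.02325,0,-0.02165,0,0,0],[0.016,-0.02325,0,-0.02165,0,0,0],[0.016,-0.02325,0,-0.02165,0,0,0],[0.016,-0.02325,0,-0.02165,0,0,0],[0.016,-0.02325,0,-0.02165,0,0,0],[0.016,-0.02325,0,-0.02165,0,0,0],[0.016,-0.02325,0,-0.02165,0,0,0],[0.016,-0.02325,0,-0.02165,0,0,0],[0.016,-0.02325,0,-0.02165,0,0,0],[0.016,-0.02325,0,-0.02165,0,0,0],[0.016,-0.02325,0,-0.02165,0,0,0],[0.016,-0.02325,0,-0.02165,0,0,0],[0.016,-0.02325,0,-0.02165,0,0,0],[0.016,-0.02325,0,-0.02165,0,0,0],[0.016,-0.02325,0,-0.02165,0,0,0],[0.016,-0.02325,0,-0.02165,0,0,0],[0.016,-0.02325,0,-0.02165,0,0,0],[0.016,-0.02325,0,-0.02165,0,0,0]]' && python3 -m inch '[[0.016,0,0.02,0,0,7,0],[0.016,0,0.02,0,0,7,0],[0.016,0,0.02,0,0,7,0],[0.016,0,0.02,0,0,6.8,0],[0.016,0,0.018,0,0,0,0],[0.016,0,0,0,0,0,0],[0.016,0,0,0,0,0,0]]'
python3 - <<'E'
from h import *
print(tool().round(4)); o=status.get_obs(); print(o["joint_positions"],o["gripper_width"])
im,c,P=snap("wrist","w1.png"); print(P.round(3))
E
```

```text
time_s: 2.2
position: [0.4866, 0.0021, 0.2483]
orientation: [0.105, -0.105, 0.699, -0.699]
wrist_force: [0.7, -0.6, 0.3]
gripper_width: 0.016
time_s: 2.9
position: [0.4862, 0.0007, 0.1508]
orientation: [-0.066, 0.066, 0.704, -0.704]
wrist_force: [0.1, -0.2, -0.4]
gripper_width: 0.0159
[[-9.826e-01 -2.000e-04 -1.857e-01  4.862e-01]
 [ 1.857e-01  1.000e-04 -9.826e-01  7.000e-04]
 [ 2.000e-04 -1.000e+00 -1.000e-04  1.508e-01]
 [ 0.000e+00  0.000e+00  0.000e+00  1.000e+00]]
[-1.57195056e-01  2.03955829e-02  1.77897240e+00  9.41475135e-05
  1.34243936e+00  1.60036271e+00] 0.01590201380911833
[[-0.186  0.935  0.301  0.563]
 [-0.983 -0.177 -0.056 -0.014]
 [ 0.001 -0.306  0.952  0.277]
 [ 0.     0.     0.     1.   ]]
```

View pics/w1.png

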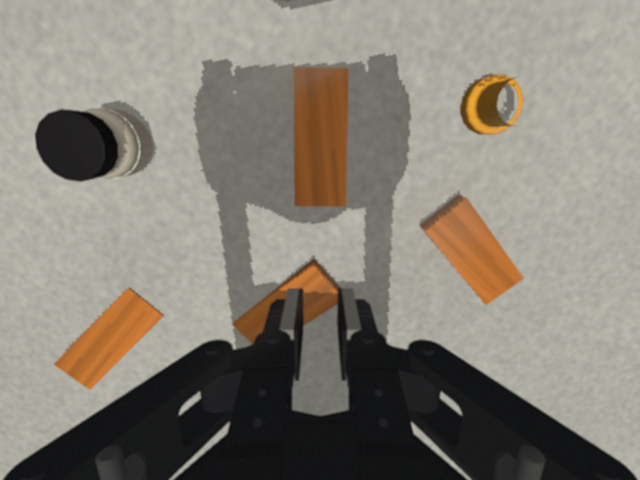

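The wrist view shows the wedge squared to the jaws (columns 295–347, heel at row 207), and the jaws clear the decoy behind. Descending now.

```bash
python3 - <<'E'
from h import *
im,c,P=snap("wrist")
for u,v in((295,207),(347,207)): print(onz(c,P,u,v,.0).round(4))
for u,v in((295,68),(349,68)): print(onz(c,P,u,v,.002).round(4))
E
python3 -m inch '[[0.016,0,0.021,0,0,0,0],[0.016,0,0.021,0,0,0,0],[0.016,0,0.021,0,0,0,0],[0.016,0,0.021,0,0,0,0],[0.016,0,0.021,0,0,0,0],[0.016,0,0.021,0,0,0,0],[0.016,0,0,0,0,0,0],[0.016,0,0,0,0,0,0]]'
```

```text
[0.5083 0.0175 0.    ]
[ 0.5002 -0.025   0.    ]
[ 0.6105 -0.0044  0.002 ]
[ 0.6031 -0.0433  0.002 ]
time_s: 3.8
position: [0.4867, 0.0007, 0.0253]
orientation: [-0.066, 0.066, 0.704, -0.704]
wrist_force: [-0.2, -0.8, 0.9]
gripper_width: 0.0163
```

```bash
python3 -m inch '[[0.016,-0.005,0,0,0,0,0],[0.016,-0.004,0,0,0,0,0],[0.016,-0.004,0,0,0,-1.5,0],[0.016,-0.004,0,0,0,-1.5,0],[0.016,-0.004,0,0,0,-1.5,0],[0.016,-0.004,0,0,0,-1.5,0],[0.016,-0.004,0,0,0,-1.4,0],[0.016,-0.004,0,0,0,0,0],[0.016,-0.004,0,0,0,0,0],[0.016,-0.004,0,0,0,0,0],[0.016,-0.004,0,0,0,0,0],[0.016,0,0,0,0,0,0],[0.016,0,0,0,0,0,0]]'
python3 - <<'E'
from h import *
print(tool().round(4))
im,c,P=snap("wrist","w2.png"); hsv=cv2.cvtColor(im,cv2.COLOR_RGB2HSV)
im2,c2,P2=snap("top"); im3,_,_=snap("scene")
a=cv2.resize(im2[180:280,290:390],(480,480)); b=cv2.resize(im,(640,480))
cv2.imwrite("pics/c2.png",cv2.cvtColor(np.hstack([cv2.resize(b,(480,360)),cv2.resize(a,(300,360))]),cv2.COLOR_RGB2BGR))
E
```

```text
time_s: 5.1
position: [0.5308, -0.0045, 0.0242]
orientation: [-0.021, 0.021, 0.707, -0.707]
wrist_force: [0.4, -0.4, -0.3]
gripper_width: 0.0161
[[-9.983e-01 -2.000e-04 -5.830e-02  5.308e-01]
 [ 5.830e-02  1.000e-04 -9.983e-01 -4.500e-03]
 [ 2.000e-04 -1.000e+00 -1.000e-04  2.420e-02]
 [ 0.000e+00  0.000e+00  0.000e+00  1.000e+00]]
```

View pics/w2.png

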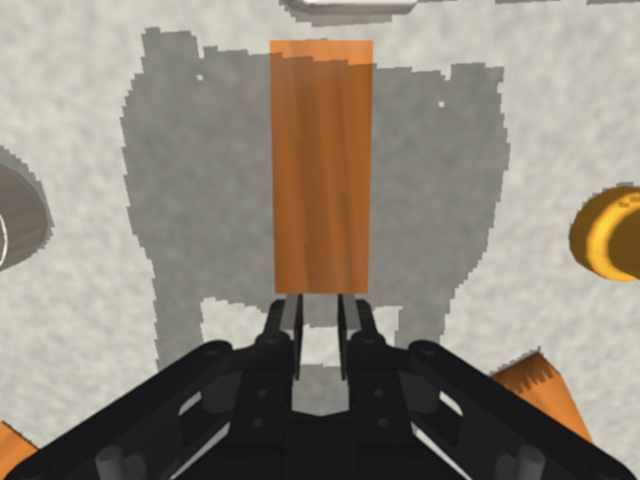

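The wedge now points straight at the lug (round end at columns 285–415, top of picture; wedge centre at column 321). I'll push on, then go in small steps and watch the force.

```bash
python3 -m inch '[[0.016,-0.004,0,0,0,0,0],[0.016,-0.004,0,0,0,0,0],[0.016,-0.004,0,0,0,0,0],[0.016,-0.004,0,0,0,0,0],[0.016,-0.004,0,0,0,0,0],[0.016,-0.004,0,0,0,0,0],[0.016,-0.004,0,0,0,0,0],[0.016,-0.004,0,0,0,0,0],[0.016,0,0,0,0,0,0],[0.016,0,0,0,0,0,0]]'
for i in 1; do python3 -m inch '[[0.016,-0.002,0,0,0,0,0],[0.016,-0.002,0,0,0,0,0],[0.016,0,0,0,0,0,0]]'; done
```

```text
time_s: 6.25
position: [0.5627, -0.0064, 0.0242]
orientation: [-0.021, 0.021, 0.707, -0.707]
wrist_force: [-0.6, 0.2, -0.0]
gripper_width: 0.0157
time_s: 6.55
position: [0.567, -0.0067, 0.0244]
orientation: [-0.021, 0.021, 0.707, -0.707]
wrist_force: [0.0, -0.1, -0.7]
gripper_width: 0.0157
```

```bash
python3 -m inch '[[0.016,-0.0015,0,0,0,0,0],[0.016,0,0,0,0,0,0]]' | grep -E "pos|force"
python3 -m inch '[[0.016,-0.0015,0,0,0,0,0],[0.016,0,0,0,0,0,0]]' | grep -E "pos|force"
python3 -m inch '[[0.016,-0.0015,0,0,0,0,0],[0.016,0,0,0,0,0,0]]' | grep -E "pos|force"
```

```text
position: [0.5684, -0.0068, 0.0243]
wrist_force: [-0.2, -0.3, 0.2]
position: [0.5699, -0.0068, 0.0244]
wrist_force: [0.8, 0.2, -0.7]
position: [0.5714, -0.0069, 0.0244]
wrist_force: [-0.6, 0.4, 0.4]
```

```bash
python3 -m inch '[[0.016,-0.0015,0,0,0,0,0],[0.016,0,0,0,0,0,0]]' | grep -E "pos|force"
python3 -m inch '[[0.016,-0.0015,0,0,0,0,0],[0.016,0,0,0,0,0,0]]' | grep -E "pos|force"
```

```text
position: [0.5729, -0.007, 0.0244]
wrist_force: [0.7, -0.1, 1.2]
position: [0.5744, -0.0071, 0.0243]
wrist_force: [0.3, -0.2, 0.8]
```

Run:
```python
from h import *
im,c,P=snap("wrist","w3.png"); print(proj(c,P,(.655,-.013,.04)))
im2,c2,P2=snap("scene"); print(proj(c2,P2,(.655,-.013,.04)))
a=im2[190:330,260:420]
cv2.imwrite("pics/c3.png",cv2.cvtColor(np.hstack([cv2.resize(im[:300],(400,188)),cv2.resize(a,(400,350))[:188]]) if 0 else np.vstack([cv2.resize(im[:260],(640,260)),cv2.resize(a,(385,337),interpolation=cv2.INTER_CUBIC)[:,:].copy() if 0 else cv2.copyMakeBorder(cv2.resize(a,(385,337),interpolation=cv2.INTER_CUBIC),0,0,0,255,cv2.BORDER_CONSTANT)]),cv2.COLOR_RGB2BGR))
```

```text
(np.float64(323.57839847398037), np.float64(123.06839121088947))
(np.float64(354.7787806457923), np.float64(281.53365246551397))
```

View pics/c3.png

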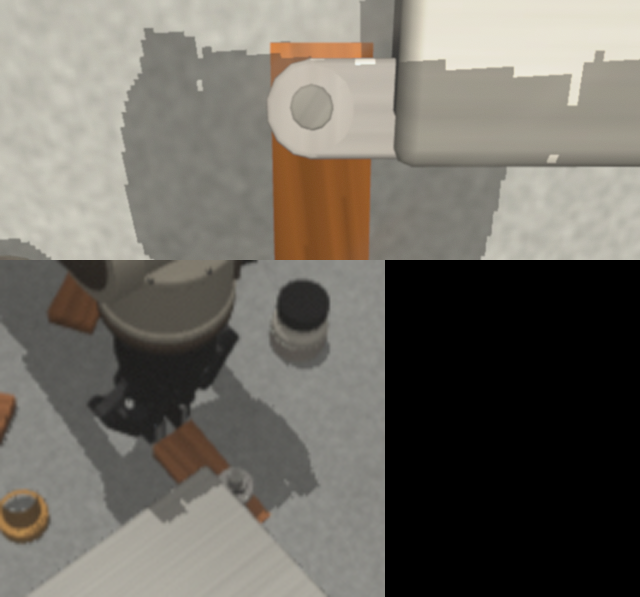

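The stem is at (312,107), about 3 mm left of the wedge's axis (column 321). The thin end is about 25 mm past it with no contact yet. Continuing.

```bash
python3 -m inch '[[0.016,-0.0015,0,0,0,0,0],[0.016,0,0,0,0,0,0]]' | grep -E "pos|force"
python3 -m inch '[[0.016,-0.0015,0,0,0,0,0],[0.016,0,0,0,0,0,0]]' | grep -E "pos|force"
```

```text
position: [0.5758, -0.0072, 0.0243]
wrist_force: [-1.0, 0.2, 0.3]
position: [0.5774, -0.0073, 0.0243]
wrist_force: [-1.3, -0.2, -1.2]
```

```bash
python3 -m inch '[[0.016,-0.0015,0,0,0,0,0],[0.016,0,0,0,0,0,0]]' | grep -E "pos|force"
python3 -m inch '[[0.016,-0.0015,0,0,0,0,0],[0.016,0,0,0,0,0,0]]' | grep -E "pos|force"
```

```text
position: [0.5789, -0.0074, 0.0243]
wrist_force: [0.9, -0.5, 0.3]
position: [0.5804, -0.0075, 0.0243]
wrist_force: [-1.0, -0.2, 0.2]
```

```bash
python3 -m inch '[[0.016,-0.0015,0,0,0,0,0],[0.016,0,0,0,0,0,0]]' | grep -E "pos|force"
python3 -m inch '[[0.016,-0.0015,0,0,0,0,0],[0.016,0,0,0,0,0,0]]' | grep -E "pos|force"
```

```text
position: [0.5819, -0.0076, 0.0243]
wrist_force: [-0.9, -0.5, -1.0]
position: [0.5833, -0.0077, 0.0243]
wrist_force: [0.3, -0.4, 0.3]
```

```bash
python3 -m inch '[[0.016,-0.0015,0,0,0,0,0],[0.016,0,0,0,0,0,0]]' | grep -E "pos|force"
python3 -m inch '[[0.016,-0.0015,0,0,0,0,0],[0.016,0,0,0,0,0,0]]' | grep -E "pos|force"
```

```text
position: [0.5849, -0.0077, 0.0243]
wrist_force: [0.0, -0.2, -0.2]
position: [0.5864, -0.0078, 0.0243]
wrist_force: [-0.7, -0.6, -0.5]
```

```bash
python3 -m inch '[[0.016,-0.0015,0,0,0,0,0],[0.016,0,0,0,0,0,0]]' | grep -E "pos|force"
python3 -m inch '[[0.016,-0.0015,0,0,0,0,0],[0.016,0,0,0,0,0,0]]' | grep -E "pos|force"
```

```text
position: [0.5879, -0.0079, 0.0243]
wrist_force: [0.3, 0.8, 0.4]
position: [0.5893, -0.008, 0.0243]
wrist_force: [-1.2, -0.5, -0.1]
```

```bash
python3 -m inch '[[0.016,-0.0015,0,0,0,0,0],[0.016,0,0,0,0,0,0]]' | grep -E "pos|force"
python3 -m inch '[[0.016,-0.0015,0,0,0,0,0],[0.016,0,0,0,0,0,0]]' | grep -E "pos|force"
```

```text
position: [0.5906, -0.008, 0.0243]
wrist_force: [-3.8, 0.7, 1.1]
position: [0.5917, -0.0081, 0.0243]
wrist_force: [-7.1, 0.1, 4.6]
```

It's bearing, with 7 N of push. One more small nudge, then I'll back off and look.

```bash
python3 -m inch '[[0.016,-0.0008,0,0,0,0,0],[0.016,0,0,0,0,0,0],[0.016,0,0,0,0,0,0],[0.016,0,0,0,0,0,0]]' | grep -E "pos|force"
python3 -m inch '[[0.016,0.002,0,0,0,0,0],[0.016,0.006,0,0,0,0,0],[0.016,0.01,0,0,0,0,0],[0.016,0.02,0,0,0,0,0],[0.016,0,0,0,0,0,0]]' | grep -E "pos|force"
python3 - <<'E'
from h import *
im,c,P=snap("wrist")
im2,c2,P2=snap("top")
cv2.imwrite("pics/c4.png",cv2.cvtColor(np.hstack([cv2.resize(im,(480,360)),cv2.resize(im2[190:280,300:375],(300,360),interpolation=cv2.INTER_CUBIC)]),cv2.COLOR_RGB2BGR))
m=cv2.inRange(cv2.cvtColor(im,cv2.COLOR_RGB2HSV),(3,110,60),(17,255,255)); print(np.round([tool()[:3,3]],4))
E
```

```text
position: [0.5921, -0.0081, 0.0243]
wrist_force: [-11.3, 0.7, 7.4]
position: [0.5528, -0.0057, 0.0241]
wrist_force: [-0.0, -0.3, -0.9]
[[ 0.5549 -0.006   0.0247]]
```

View pics/c4.png

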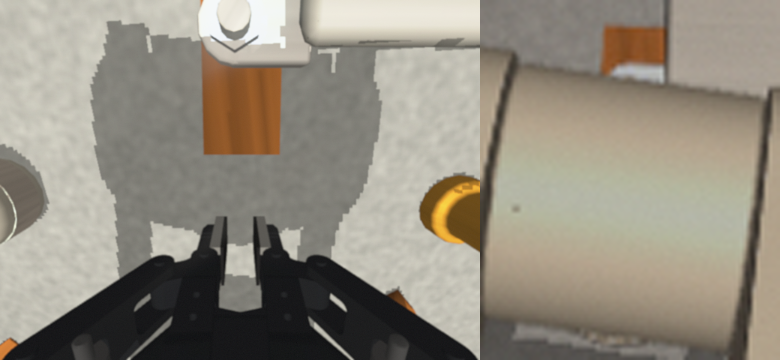

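The wedge sits squarely under the lug and stays after the jaws have backed off. Next I'll lift, go over the pan corner (about 0.670,-0.056) with the fingers shut, and press.

```bash
python3 -m inch '[[0,0.002,-0.03,0,0,0,0],[0,0,-0.04,0,0,0,0],[0,0,-0.04,0,0,0,0],[0,0,-0.01,0,0,0,0],[0,-0.024,0,0.008,0,0,0],[0,-0.024,0,0.009,0,0,0],[0,-0.024,0,0.009,0,0,0],[0,-0.024,0,0.009,0,0,0],[0,-0.024,0,0.008,0,0,0],[0,0,0.02,0,0,0,0],[0,0,0.015,0,0,0,0],[0,0,0,0,0,0,0],[0,0,0,0,0,0,0],[0,0,0,0,0,0,0]]'
```

```text
time_s: 12.45
position: [0.6705, -0.0556, 0.1104]
orientation: [0.02, -0.021, -0.707, 0.707]
wrist_force: [0.3, -0.2, 0.0]
gripper_width: -0.0
```

```bash
python3 -m inch '[[0,0,0.004,0,0,0,0],[0,0,0.004,0,0,0,0],[0,0,0.004,0,0,0,0],[0,0,0.003,0,0,0,0],[0,0,0,0,0,0,0]]' | grep -E "pos|force"
python3 -m inch '[[0,0,0.001,0,0,0,0],[0,0,0,0,0,0,0]]' | grep -E "pos|force"
python3 -m inch '[[0,0,0.001,0,0,0,0],[0,0,0,0,0,0,0]]' | grep -E "pos|force"
```

```text
position: [0.6701, -0.0557, 0.0937]
wrist_force: [-0.1, -0.2, -0.2]
position: [0.6704, -0.0558, 0.0933]
wrist_force: [0.4, 0.7, 0.6]
position: [0.6705, -0.0558, 0.093]
wrist_force: [-2.2, 0.6, 6.4]
```

```bash
python3 -m inch '[[0,0,0.0005,0,0,0,0],[0,0,0,0,0,0,0],[0,0,0,0,0,0,0]]' | grep -E "pos|force"
python3 -m inch '[[0,0,0,0,0,0,0],[0,0,0,0,0,0,0]]' | grep -E "pos|force"
```

```text
position: [0.6705, -0.0558, 0.0929]
wrist_force: [-5.5, 0.6, 11.0]
position: [0.6705, -0.0558, 0.0929]
wrist_force: [-4.6, -0.6, 9.7]
```

The press held at about 10 N without giving. Coming away and checking.

```bash
python3 -m inch '[[0,0,-0.003,0,0,0,0],[0,0,-0.01,0,0,0,0],[0,0,-0.03,0,0,0,0],[0,0,-0.04,0,0,0,0],[0,0.04,-0.03,0,0,0,0],[0,0.04,0,0,0,0,0],[0,0.04,0,0,0,0,0],[0,0.04,0,0,0,0,0],[0,0,0,0,0,0,0],[0,0,0,0,0,0,0],[0,0,0,0,0,0,0]]'
python3 - <<'E'
from h import *
im,c,P=snap("wrist"); im2,c2,P2=snap("scene")
cv2.imwrite("pics/c5.png",cv2.cvtColor(np.hstack([cv2.resize(im,(400,300)),cv2.resize(im2[215:335,270:430],(400,300),interpolation=cv2.INTER_CUBIC)]),cv2.COLOR_RGB2BGR))
E
```

```text
time_s: 14.95
position: [0.5114, -0.0466, 0.2053]
orientation: [0.02, -0.021, -0.707, 0.707]
wrist_force: [0.7, 1.8, -0.1]
gripper_width: 0.0001
```

View pics/c5.png

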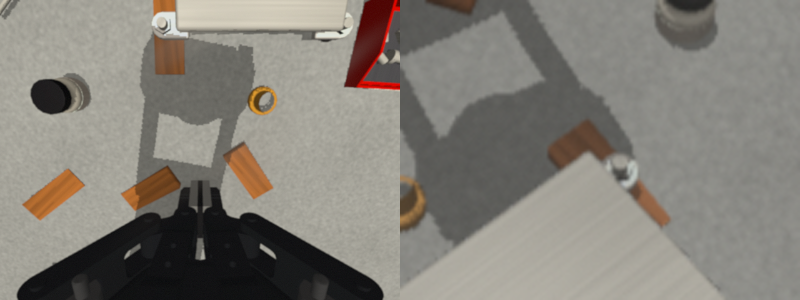

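The wedge runs under the lug (left panel 165,25; right panel 620,170), and the other things stand where they were. Handing in.

```bash
python3 -c "
from plant import r; print(r.hand_in())"
```

```text
the job is handed in; nothing more can be done
None
```

I pushed the farthest of the four wedge-like blocks, thin end first, under the bare foot. Then I pressed the pan's corner, came away and handed in at about 15 s; no verdict was reported.

- **Wedge:** it slid freely until the foot bore on it. The push rose from 4 to 7 to 11 N, below the 20 N or so at which the scale would shift. The stem sits about 3 mm off the wedge's centre line, within the 19 mm allowed.
- **Press:** I held about 10–11 N down, 1–2 cm from where I took the pan's corner to be. The fingertips stayed at the same height to within 0.1 mm, so the scale didn't rock. About 5 N of sideways force also showed during the press.
- **Last look:** the wedge was in place under the lug, the bush, jar and red bin in view looked undisturbed, and the arm stood clear. I didn't measure the scale's tilt or shift directly; those rest on the forces and the pictures. No check failed or disagreed.

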